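# Refit the blue knob on the scanner control box

### The job

The scanner control box has been wiped down. Put the blue knob back on the bare square shaft of the box, turned so that its square bore fits the square shaft (any of the four ways round will do) and pushed fully home, then let go of it. Leave the grey knob and the red stamp standing where they are.

Things in the scene. Friction and masses are not known exactly. Their poses are not given: they have to be found in the camera images.
- knob: Blue knob, loose, upright, about 110 g, 61 mm high. Origin: centre of its underside, z up. Round skirt 58 mm across, 31 mm high; on it an upright bar grip 52 mm long (x), 14 mm thick (y), 31 to 61 mm above the origin, with a white line along its top. In the underside, centred, a blind square bore 20 mm wide, 27 mm deep, its sides parallel to the knob's x and y (along and across the bar).
- shaft_foot (a point): Foot centre of the rigid square steel shaft on the fixed cream box (135 x 225 mm, centre 45 mm to -y), level with its flat top 55 mm above the desk. z up; x, y along the shaft's and box's sides. Shaft 16 mm square, straight for 16 mm, tapering to 6 mm at its top, 26 mm up; it cannot turn. Other things on the box are under 15 mm high. Fully home, the knob's underside centre is at this point.
- grey_knob: Bystander: grey knob from another panel, of the same outside shape and size as the blue one but with no square bore: it does not fit. Loose. Origin: centre of its underside, z up.
- stamp: Bystander: self-inking stamp, black foot and red top, 44 mm (x) by 58 mm (y) by 74 mm high, loose, upright. Origin: centre of its underside, z up.

How it is judged (in metres and radians):
At the end, for the whole second after the job is handed in: The blue knob sits over the square shaft (its centre within 10 mm of the shaft's), its underside within 5 mm of the top of the box, upright within 10 degrees, at rest (horizontal distance between knob and shaft_foot below 0.01 m and z of knob in the frame of shaft_foot between -0.005 and 0.005 m and angle between knob's own z axis and vertical below 0.17 rad and linear speed of knob below 0.02 m/s); the robot touches nothing.
It fails at once if the grey knob is moved more than 30 mm or knocked over (distance of grey_knob from where it was at the start of the episode above 0.03 m or angle between grey_knob's own z axis and vertical above 0.6 rad).
It fails at once if the stamp is moved more than 30 mm or knocked over (distance of stamp from where it was at the start of the episode above 0.03 m or angle between stamp's own z axis and vertical above 0.6 rad).
It also fails if it takes over 38 s, if anything falls off the work surface, if the arm or the gripper's body presses on something with over 40 N, if the wrist force passes 120 N, or if a joint passes its speed limit or range.

### The arm

A 6-joint arm with a two-finger parallel gripper is mounted at the origin on the work surface. World frame = base frame: x ahead of the robot, y to its left, z up, the work surface at z = 0. Lengths are in mm, angles in degrees, forces in N, time in s.
With the tool pointing down it reaches from about 300 to 850 mm from the base axis. Payload 4.2 kg.
Tool frame: the origin (TCP) lies on the centre line of the jaws, within the pads' length; the fingertips stand 11 mm ahead of it and the grasp point (between the pads) lies 8 mm behind it; z points along the fingers, y is the direction in which the jaws open and shut (so a half turn about z gives the same grasp; the last joint's range is limited). The gripper opens to 91 mm and grips with 3 to 60 N. Pads are 32 mm wide; open, the fingers measure 118 mm over their backs; the gripper's body (76 mm by 178 mm) begins 60 mm behind the grasp point.
Start: joints at [62.395, 18.312, 89.639, -0, 72.044, -1.146], TCP at [256.201, 514.784, 224.976] pointing down, gripper open.
Joint ranges: [-177.97, 177.97], [-48.28, 115.42], [12.27, 149.76], [-77.06, 257.06], [2.81, 150.46], [-146.56, 146.56]. Speed limits (degrees/s): [147.25, 147.25, 180, 180, 180, 180].

### API

Orientations are given as [roll, pitch, yaw] about the fixed x, y, z axes, in that order (R = Rz(yaw) Ry(pitch) Rx(roll)).
In Python, from workcell import env, grab_frame gives the robot as it stands. The module is installed in compiled form; this text tells all that it offers.
- The arm moves only by the tool arm_command, never from a script. Its argument "series" is one flat list of numbers, 6 for each row, row after row: the shift along the world's x, y, z each as a share of 400 mm, from -1 to 1, then the turn, a rotation vector about the world's x, y, z each as a share of 45 degrees, from -1 to 1. A call has 1 to 20 rows; each row shifts and turns the commanded pose from where the row before left it; what a row does not reach is not made up. A row lasts 1/12 s, in which the tool goes at most 41.7 mm and 7.16 degrees, less where a joint would pass 70% of its speed; a pose out of reach is approached as far as the arm can. A call with a number of a shift or a turn outside -1 to 1 is refused whole. A call with a gripper value outside its range is refused whole. "hand" is the opening, from 0 (shut) to 1 (fully open), set as the call begins (left out, the last holds). The fingers move at their own pace and stop on an object; "newtons" is the grip in N (left out, the last holds). Time passes only in rows, so rows that do not move let the fingers close. It gives the time, the measured TCP pose, the force and the opening at its end, in the units of the state.
- env.state(): the state, without advancing time (a new reading comes with each control period).
- grab_frame(name): name is "scene" or "top" or "wrist"; returns a dict with "frame" (400x640x3 uint8, red, green, blue), "intrinsics" (3x3 intrinsics, pixels), "k1" (the pictures are not rectified: a ray, as slopes to the right and down, at radius r is drawn at 1 + k1 r^2 times it, then the intrinsics apply), "R" (3x3) and "t" (3): a world point X has camera coordinates R X + t; the wrist camera has in their place "tool_from_camera" (4x4, takes a point from camera to tool coordinates, whose origin is the TCP and whose axes are the flange's). Camera axes: x right, y down, z forward; pixel columns grow to the right and rows downward; lengths in mm; the calibration is good to about 2 mm. A picture is of the moment at which its call begins: read the wrist's pose just before it. There is no depth.
- env.job_done(): hands the job in, once; it reports no verdict.
The state is a dict: "time_s": time; "qpos": joint angles; "qvel": joint speeds; "effort": joint torques, N m; "ee_pos": TCP position; "ee_rot": TCP orientation; "force": force on the tool from outside, world axes, zero at the start; "torque": the same for the moment, N m; "gripper_width": finger opening in mm.
Only numpy, scipy, OpenCV 4.12 (cv2) and the standard library are available. Lean on these libraries where they do the work, as an engineer would, in place of code of your own. Each camera call takes 0.05 s, during which the arm holds its last target.

## Working session

There is one attempt and no reset: what is moved stays moved. The work goes in short steps, Python scripts to look and compute and a tool call to move; the robot and the scene stay as the last step left them, time stands still between calls to the robot, and variables do not carry over. Pictures are saved under pics/ and viewed, and the job is handed in when it is done.

Besides the shell and the picture viewer there is one more tool, called by a JSON object that holds its "name" and its "arguments". arm_command: Moves the arm, as the interface text tells. Shift numbers are shares of 400 mm and turn numbers shares of 45 degrees, none past 1 either way. Its arguments: {"type":"object","properties":{"series":{"type":"array"},"hand":{"type":"number"},"newtons":{"type":"number"}},"required":["series"]}

```bash
mkdir -p pics
cat > h.py <<'E'
import numpy as np, cv2
from workcell import env, grab_frame
def save(n,f): cv2.imwrite('pics/'+n+'.png', f['frame'][:,:,::-1])
E
python3 - <<'E'
from h import *
import pickle
print(env.state())
for c in ['scene','top','wrist']:
    s=env.state()
    f=grab_frame(c); save(c+'0',f); f['s']=s; pickle.dump(f,open(c+'0.pkl','wb'))
    print(c,{k:v for k,v in f.items() if k not in('frame','s')})
E
```

```text
{'time_s': 0.0, 'qpos': array([ 6.23949646e+01,  1.83536973e+01,  8.97064165e+01, -8.85101905e-05,
        7.20445457e+01, -1.14531893e+00]), 'qvel': array([ 0.12579583, -0.0185154 , -0.06521608,  0.02280344, -0.04274093,
        0.028651  ]), 'effort': array([-1.17274503e-03, -4.12460947e+01, -2.31975996e+01,  7.26112607e-02,
        4.57496429e-02, -1.34674374e-04]), 'ee_pos': array([255.97012541, 514.3378426 , 224.09958975]), 'ee_rot': array([-1.79895360e+02, -2.00782636e-03,  1.53540309e+02]), 'force': array([-1.36507041,  0.34096893,  0.76513331]), 'torque': array([0.02137101, 0.0379858 , 0.03815538]), 'gripper_width': 91.11328130375938}
scene {'intrinsics': array([[441.45666996,   0.        , 319.35358858],
       [  0.        , 441.45666996, 201.23022408],
       [  0.        ,   0.        ,   1.        ]]), 'k1': -0.123315835474313, 'R': array([[ 0.6990172 ,  0.71487978, -0.01794015],
       [ 0.54676146, -0.5504621 , -0.6309068 ],
       [-0.46089789,  0.43120573, -0.77565119]]), 't': array([-371.82143458, -264.63459147, 1157.21083058])}
top {'intrinsics': array([[420.790411
[... 237 characters left out ...]
, -0.02078315, -0.08145504],
       [ 0.08181563, -0.01713249, -0.99650022]]), 't': array([-35.854479  , 544.57222805, 873.41917637])}
wrist {'intrinsics': array([[345.79860638,   0.        , 319.82006668],
       [  0.        , 345.79860638, 203.74302311],
       [  0.        ,   0.        ,   1.        ]]), 'k1': -0.03293624576937716, 'tool_from_camera': array([[ 1.22174211e-03, -9.63753680e-01, -2.66790840e-01,
         7.53358830e+01],
       [ 9.99998848e-01,  9.37170693e-04,  1.19396528e-03,
         1.61535611e-01],
       [-9.00659872e-04, -2.66791992e-01,  9.63753714e-01,
        -1.60611065e+02],
       [ 0.00000000e+00,  0.00000000e+00,  0.00000000e+00,
         1.00000000e+00]])}
```

View pics/scene0.png

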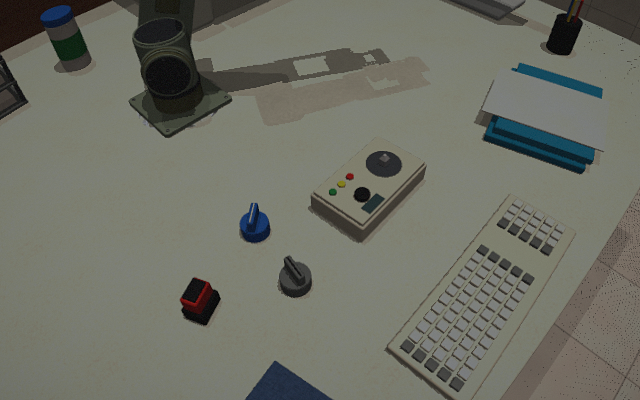

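View pics/top0.png

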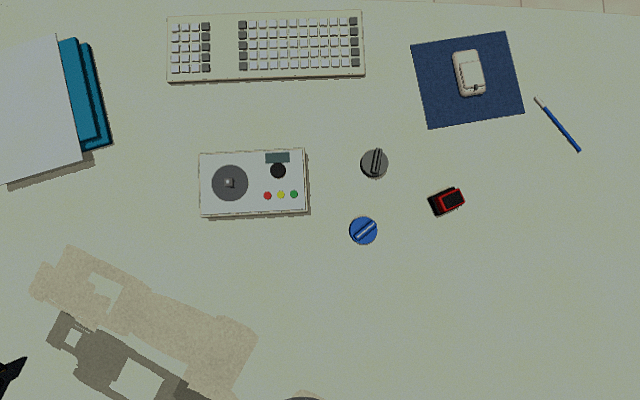

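View pics/wrist0.png

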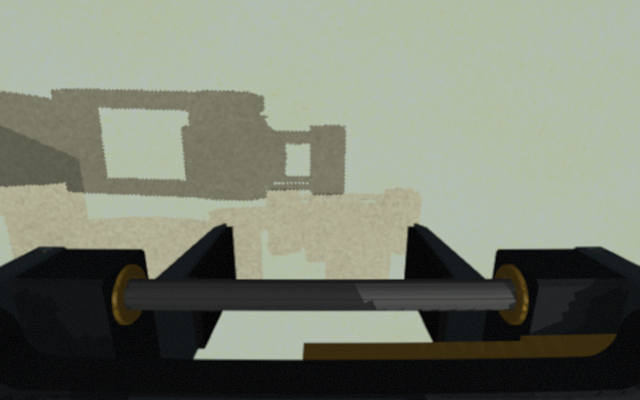

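The top view shows the blue knob at about (363,231), the grey knob at (374,163), the stamp at (446,201), and the box spanning (200–308, 150–216) with the shaft at (229,183). The scene view agrees: blue knob at (255,225), shaft at (384,157). I'll measure these next.

```bash
cat >> h.py <<'E'
import pickle
def D(f): return np.array([f['k1'],0,0,0,0.])
def extr(f):
    if 'R' in f: return f['R'],f['t']
    from scipy.spatial.transform import Rotation as Ro
    s=f['s']; T=f['tool_from_camera']; Rt=Ro.from_euler('xyz',s['ee_rot'],degrees=True).as_matrix()
    Rw=Rt@T[:3,:3]; c=Rt@T[:3,3]+s['ee_pos']; return Rw.T,-Rw.T@c
def rays(f,px):
    R,t=extr(f); u=cv2.undistortPoints(np.float64(px).reshape(-1,1,2),f['intrinsics'],D(f))[:,0]
    d=np.c_[u,np.ones(len(u))]@R; return -R.T@t,d
def onz(f,px,z):
    c,d=rays(f,px); return c+d*((z-c[2])/d[:,2])[:,None]
def tri(fs,pxs):
    A=np.zeros((3,3));b=np.zeros(3)
    for f,p in zip(fs,pxs):
        c,d=rays(f,[p]);d=d[0]/np.linalg.norm(d[0]);M=np.eye(3)-np.outer(d,d);A+=M;b+=M@c
    return np.linalg.solve(A,b)
def proj(f,X):
    R,t=extr(f); return cv2.projectPoints(np.float64(X).reshape(-1,3),cv2.Rodrigues(R)[0],t,f['intrinsics'],D(f))[0][:,0]
def ld(n): return pickle.load(open(n+'.pkl','rb'))
E
python3 - <<'E'
from h import *
for n,roi in [('top0',(195,140,260,120)),('scene0',(220,120,220,180))]:
    f=ld(n);x,y,w,h=roi;k=3 if n=='top0' else 3
    cv2.imwrite('pics/c_'+n+'.png',cv2.resize(f['frame'][y:y+h,x:x+w,::-1],None,fx=k,fy=k,interpolation=cv2.INTER_CUBIC))
    hsv=cv2.cvtColor(f['frame'],cv2.COLOR_RGB2HSV)
    m=cv2.inRange(hsv,(105,120,60),(125,255,255))
    nn,l,st,ce=cv2.connectedComponentsWithStats(m)
    for i in range(1,nn):
        if st[i,4]>60: print(n,'blue',st[i],ce[i])
E
```

```text
top0 blue [ 411   31  114   98 6290] [466.23513514  80.6718601 ]
top0 blue [543 107  38  44 186] [561.8172043  128.58602151]
top0 blue [350 217  27  27 517] [362.87040619 230.01160542]
scene0 blue [ 40   5  31  16 321] [55.21495327 12.74766355]
scene0 blue [240 203  29  32 436] [254.17431193 221.18119266]
scene0 blue [265 361  24  16 101] [275.24752475 369.35643564]
scene0 blue [288 374  30  21 106] [300.0754717  382.79245283]
scene0 blue [250 378  28  22 153] [262.35294118 390.88888889]
```

View pics/c_top0.png

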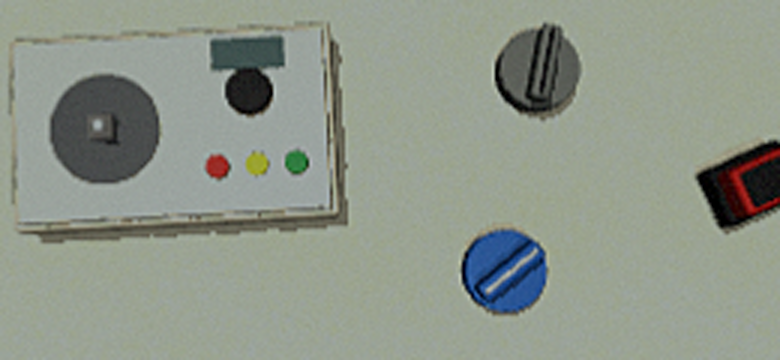

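View pics/c_scene0.png

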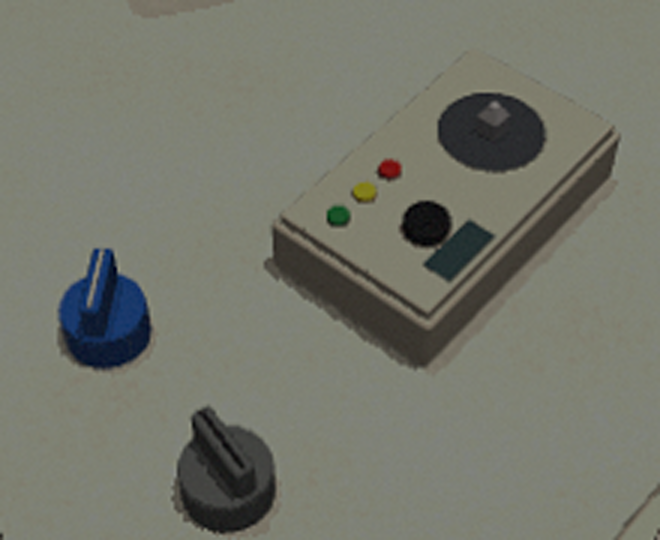

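Run:
```python
from h import *
t=ld('top0');s=ld('scene0')
T=lambda u,v:(195+(u+.5)/3-.5,140+(v+.5)/3-.5)
S=lambda u,v:(220+(u+.5)/3-.5,120+(v+.5)/3-.5)
r=lambda a:np.round(a,1).tolist()
L=onz(t,[T(487,294),T(540,250)],61);print('line',r(L),L.mean(0),np.degrees(np.arctan2(*(L[1]-L[0])[[1,0]])))
print('lineS',r(onz(s,[S(102,250),S(89,310)],61)))
print('disc',r(onz(t,[T(105,129)],56)),r(onz(s,[S(491,132)],56)),'tip',r(onz(t,[T(97,125)],81)),r(onz(s,[S(494,110)],81)),r(tri([t,s],[T(97,125),S(494,110)])))
C=onz(t,[T(14,40),T(328,25),T(335,212),T(18,227)],55);print('box',r(C))
for a,b in[(0,1),(1,2),(2,3),(3,0)]:
  d=(C[b]-C[a])[:2];print(np.linalg.norm(d),np.degrees(np.arctan2(d[1],d[0])))
print('grey',r(onz(t,[T(548,30),T(540,100)],61)),'stamp',r(onz(t,[(446,201)],74)))
```

```text
line [[456.7, -103.9, 61.0], [487.1, -139.5, 61.0]] [ 471.89130898 -121.70967456   61.        ] -49.60577055420608
lineS [[456.7, -103.3, 61.0], [488.5, -139.6, 61.0]]
disc [[563.8, 158.6, 56.0]] [[563.7, 158.0, 56.0]] tip [[563.7, 159.1, 81.0]] [[565.6, 155.3, 81.0]] [563.7, 159.3, 76.9]
box [[624.4, 224.1, 55.0], [639.4, 7.6, 55.0], [510.4, -0.0, 55.0], [495.6, 215.8, 55.0]]
216.9765471953214 -86.04863224842457
129.2282602686623 -176.6066307149932
216.27841882125978 93.90896499698177
129.06328761538714 3.7026143706286403
grey [[638.3, -143.9, 61.0], [589.6, -138.7, 61.0]] stamp [[534.0, -282.8, 74.0]]
```

The blue knob is at about (472,-122) with its bar at -49.5°, and the shaft is at about (564,158.5) with the box yaw near 3.8°. Next I'll take a wrist look over the shaft, with the tool yaw I plan to place at (about 93.8°).

{"name": "arm_command", "arguments": {"series": [0.0592, -0.0685, 0, 0, 0, -0.1026, 0.0592, -0.0685, 0, 0, 0, -0.1026, 0.0592, -0.0685, 0, 0, 0, -0.1026, 0.0592, -0.0685, 0, 0, 0, -0.1026, 0.0592, -0.0685, 0, 0, 0, -0.1026, 0.0592, -0.0685, 0, 0, 0, -0.1026, 0.0592, -0.0685, 0, 0, 0, -0.1026, 0.0592, -0.0685, 0, 0, 0, -0.1026, 0.0592, -0.0685, 0, 0, 0, -0.1026, 0.0592, -0.0685, 0, 0, 0, -0.1026, 0.0592, -0.0685, 0, 0, 0, -0.1026, 0.0592, -0.0685, 0, 0, 0, -0.1026, 0.0592, -0.0685, 0, 0, 0, -0.1026, 0, 0, 0, 0, 0, 0, 0, 0, 0, 0, 0, 0, 0, 0, 0, 0, 0, 0], "hand": 1}}

```text
time_s: 1.48
ee_pos: [563.5, 158.7, 224.5]
ee_rot: [-179.9, -0.0, 93.5]
force: [0.5, 0.2, 0.5]
gripper_width: 91.7
```

```bash
cat >> h.py <<'E'
def snap(c,n):
    s=env.state(); f=grab_frame(c); f['s']=s; pickle.dump(f,open(n+'.pkl','wb')); save(n,f)
    print(n,{k:np.round(s[k],2) for k in['time_s','ee_pos','ee_rot','force','gripper_width']}); return f
E
python3 -c "
from h import *
snap('wrist','w1')"
```

```text
w1 {'time_s': np.float64(1.48), 'ee_pos': array([563.54, 158.69, 224.53]), 'ee_rot': array([-1.7993e+02, -2.0000e-02,  9.3520e+01]), 'force': array([0.5 , 0.24, 0.48]), 'gripper_width': np.float64(91.71)}
```

View pics/w1.png

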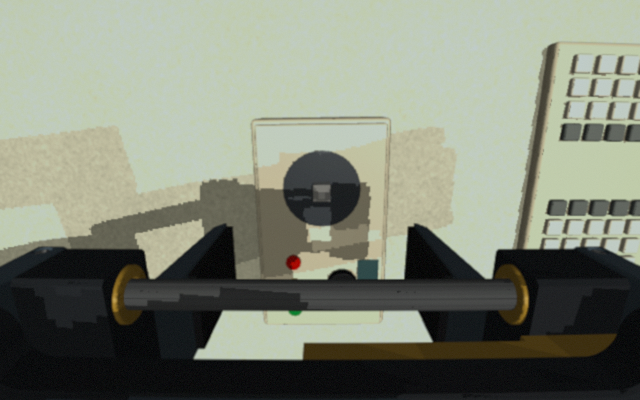

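The wrist view shows the box at columns 250–391, the dark disc centred near (321,188), and the shaft near (321,190). I'll enlarge this and fit it.

Run:
```python
from h import *
f=ld('w1');x,y,w,h=240,110,160,130
cv2.imwrite('pics/c_w1.png',cv2.resize(f['frame'][y:y+h,x:x+w,::-1],None,fx=5,fy=4.6 if 0 else 5)[:600])
x,y,w,h=295,165,55,50
cv2.imwrite('pics/d_w1.png',cv2.resize(f['frame'][y:y+h,x:x+w,::-1],None,fx=12,fy=12,interpolation=cv2.INTER_CUBIC))
```

```text
(no output)
```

View pics/c_w1.png

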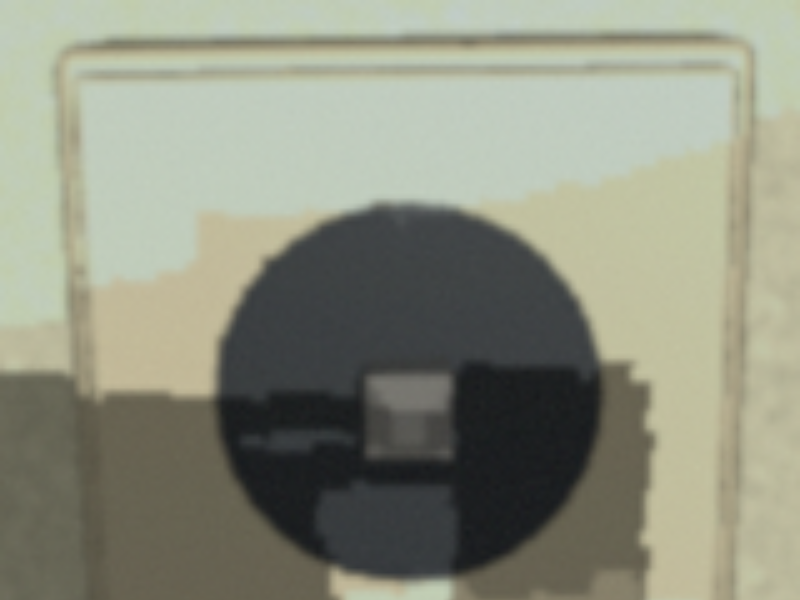

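View pics/d_w1.png

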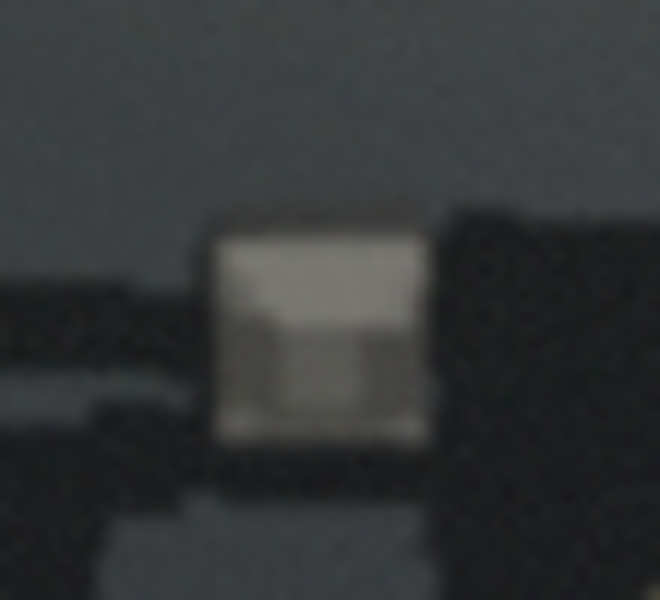

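Run:
```python
from h import *
f=ld('w1')
d=lambda u,v:(295+(u+.5)/12-.5,165+(v+.5)/12-.5)
c=lambda u,v:(240+(u+.5)/5-.5,110+(v+.5)/5-.5)
Q=onz(f,[d(213,236),d(431,236),d(430,443),d(212,443)],71);print(Q.round(1).tolist(),Q.mean(0).round(1))
print('tip',onz(f,[d(272,325),d(366,325),d(366,405),d(272,405)],81).mean(0).round(1))
E=onz(f,[c(80,76),c(735,66)],55);a=(E[1]-E[0]);print('edge',np.degrees(np.arctan2(a[1],a[0])),E.round(1).tolist())
# disc fit
g=cv2.cvtColor(f['frame'],cv2.COLOR_RGB2GRAY)
P=onz(f,[c(219,390),c(410,203),c(601,390),c(410,577)],56);print('disc',P.round(1).tolist(),P.mean(0).round(1))
# box side edges: use gradient lines
P=onz(f,[c(78,90),c(97,590),c(737,80),c(722,590)],55)
for i in(0,2):
  a=P[i]-P[i+1];print(np.degrees(np.arctan2(a[1],a[0])))
```

```text
[[556.2, 165.9, 71.0], [573.0, 166.9, 71.0], [574.1, 150.4, 71.0], [557.0, 149.3, 71.0]] [565.1 158.1  71. ]
tip [564.8 158.6  81. ]
edge 4.450629996887002 [[499.9, 215.7, 55.0], [621.9, 225.2, 55.0]]
disc [[528.1, 157.5, 56.0], [563.0, 196.0, 56.0], [602.5, 162.2, 56.0], [567.7, 121.4, 56.0]] [565.3 159.3  56. ]
93.0246800550004
94.76626581244868
```

Shaft from the wrist view: about (565.0,158.6), yaw about 3.9°. The disc, tip and top camera readings agree within about 1.5 mm. Next stop is above the knob, at about yaw 130.5.

{"name": "arm_command", "arguments": {"series": [-0.0286, -0.0876, -0.0106, 0, 0, 0.1028, -0.0286, -0.0876, -0.0106, 0, 0, 0.1028, -0.0286, -0.0876, -0.0106, 0, 0, 0.1028, -0.0286, -0.0876, -0.0106, 0, 0, 0.1028, -0.0286, -0.0876, -0.0106, 0, 0, 0.1028, -0.0286, -0.0876, -0.0106, 0, 0, 0.1028, -0.0286, -0.0876, -0.0106, 0, 0, 0.1028, -0.0286, -0.0876, -0.0106, 0, 0, 0.1028, 0, 0, 0, 0, 0, 0, 0, 0, 0, 0, 0, 0, 0, 0, 0, 0, 0, 0]}}

```text
time_s: 2.45
ee_pos: [472.7, -120.5, 191.3]
ee_rot: [179.9, -0.0, 130.5]
force: [0.8, 0.7, 0.3]
gripper_width: 91.2
```

```bash
python3 -c "
from h import *
f=snap('wrist','w2')
x,y,w,h=270,140,100,90
cv2.imwrite('pics/d_w2.png',cv2.resize(f['frame'][y:y+h,x:x+w,::-1],None,fx=6,fy=6,interpolation=cv2.INTER_CUBIC))"
```

```text
w2 {'time_s': np.float64(2.45), 'ee_pos': array([ 472.68, -120.51,  191.34]), 'ee_rot': array([179.94,  -0.  , 130.54]), 'force': array([0.83, 0.69, 0.31]), 'gripper_width': np.float64(91.2)}
```

View pics/w2.png

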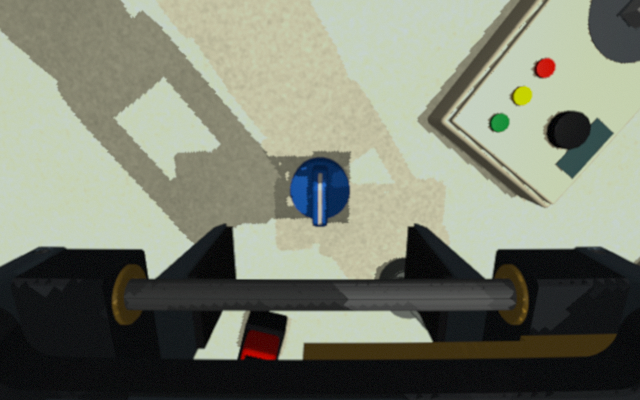

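View pics/d_w2.png

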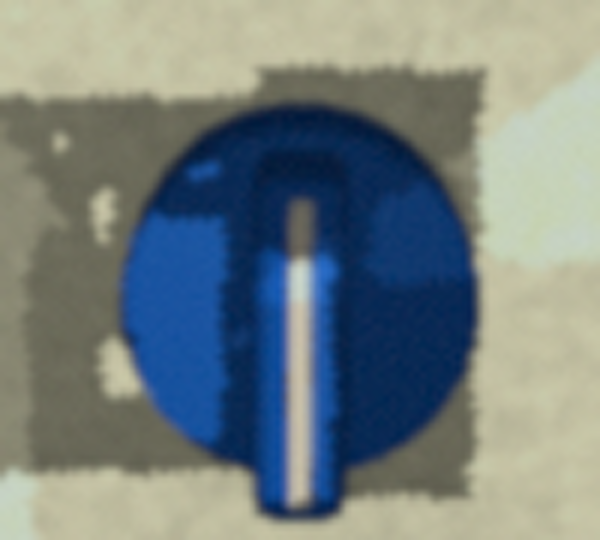

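The knob is centred at about pixel (320,190), and its white line runs vertically at column ~320, so the bar lines up with the pads.

Run:
```python
from h import *
f=ld('w2')
c=lambda u,v:(270+(u+.5)/6-.5,140+(v+.5)/6-.5)
P=onz(f,[c(302,199),c(299,504)],61);a=P[0]-P[1];print(P.round(1),P.mean(0),np.linalg.norm(a),np.degrees(np.arctan2(a[1],a[0])))
P=onz(f,[c(121,296),c(477,296)],31);print(P.mean(0),np.linalg.norm(P[0]-P[1]))
```

```text
[[ 458.6 -103.1   61. ]
 [ 488.  -138.    61. ]] [ 473.32524103 -120.56323885   61.        ] 45.66007404682853 130.06077981821005
[ 472.02720647 -119.32642418   31.        ] 56.48304395095125
```

{"name": "arm_command", "arguments": {"series": [0, -0.001, -0.065, 0, 0, -0.009, 0, 0, -0.065, 0, 0, 0, 0, 0, -0.065, 0, 0, 0, 0, 0, -0.065, 0, 0, 0, 0, 0, -0.065, 0, 0, 0, 0, 0, -0.0185, 0, 0, 0, 0, 0, -0.0185, 0, 0, 0, 0, 0, 0, 0, 0, 0, 0, 0, 0, 0, 0, 0]}}

```text
time_s: 3.25
ee_pos: [473.5, -121.8, 47.1]
ee_rot: [179.9, 0.1, 130.2]
force: [0.7, -0.2, 0.5]
gripper_width: 91.1
```

{"name": "arm_command", "arguments": {"series": [0, 0, 0, 0, 0, 0, 0, 0, 0, 0, 0, 0, 0, 0, 0, 0, 0, 0, 0, 0, 0, 0, 0, 0, 0, 0, 0, 0, 0, 0, 0, 0, 0, 0, 0, 0, 0, 0, 0, 0, 0, 0, 0, 0, 0, 0, 0, 0, 0, 0, 0, 0, 0, 0, 0, 0, 0, 0, 0, 0], "hand": 0, "newtons": 25}}

```text
time_s: 4.08
ee_pos: [472.5, -122.2, 46.2]
ee_rot: [180.0, -0.0, 130.1]
force: [-0.1, 0.3, -0.5]
gripper_width: 27.3
```

{"name": "arm_command", "arguments": {"series": [0, 0, 0, 0, 0, 0, 0, 0, 0, 0, 0, 0, 0, 0, 0, 0, 0, 0, 0, 0, 0, 0, 0, 0, 0, 0, 0, 0, 0, 0, 0, 0, 0, 0, 0, 0]}}

```text
time_s: 4.58
ee_pos: [472.4, -122.1, 46.2]
ee_rot: [-180.0, -0.0, 130.1]
force: [-0.0, 0.3, -1.2]
gripper_width: 14.1
```

Gripped at 14.1 mm, the bar's thickness. Now lifting.

{"name": "arm_command", "arguments": {"series": [0, 0, 0.03, 0, 0, 0, 0, 0, 0.06, 0, 0, 0, 0, 0, 0.075, 0, 0, 0, 0, 0, 0.075, 0, 0, 0, 0, 0, 0.075, 0, 0, 0, 0, 0, 0.04, 0, 0, 0, 0, 0, 0, 0, 0, 0, 0, 0, 0, 0, 0, 0]}}

```text
time_s: 5.25
ee_pos: [472.6, -122.2, 188.6]
ee_rot: [180.0, 0.1, 130.1]
force: [-0.7, 0.2, -1.6]
gripper_width: 13.8
```

```bash
python3 -c "
from h import *
f=snap('wrist','w3')
x,y,w,h=220,180,200,150
cv2.imwrite('pics/d_w3.png',cv2.resize(f['frame'][y:y+h,x:x+w,::-1],None,fx=4,fy=4,interpolation=cv2.INTER_CUBIC))
g=snap('scene','s3'); p=proj(g,f['s']['ee_pos'])[0].astype(int);print(p)
cv2.imwrite('pics/d_s3.png',cv2.resize(g['frame'][p[1]-60:p[1]+60,p[0]-70:p[0]+70,::-1],None,fx=5,fy=5,interpolation=cv2.INTER_CUBIC))
"
```

```text
w3 {'time_s': np.float64(5.25), 'ee_pos': array([ 472.59, -122.16,  188.56]), 'ee_rot': array([1.7995e+02, 6.0000e-02, 1.3013e+02]), 'force': array([-0.65,  0.22, -1.61]), 'gripper_width': np.float64(13.78)}
s3 {'time_s': np.float64(5.3), 'ee_pos': array([ 471.77, -121.93,  187.35]), 'ee_rot': array([-1.7995e+02, -7.0000e-02,  1.3012e+02]), 'force': array([-1.33, -0.47, -2.  ]), 'gripper_width': np.float64(13.82)}
[240 166]
```

View pics/d_w3.png

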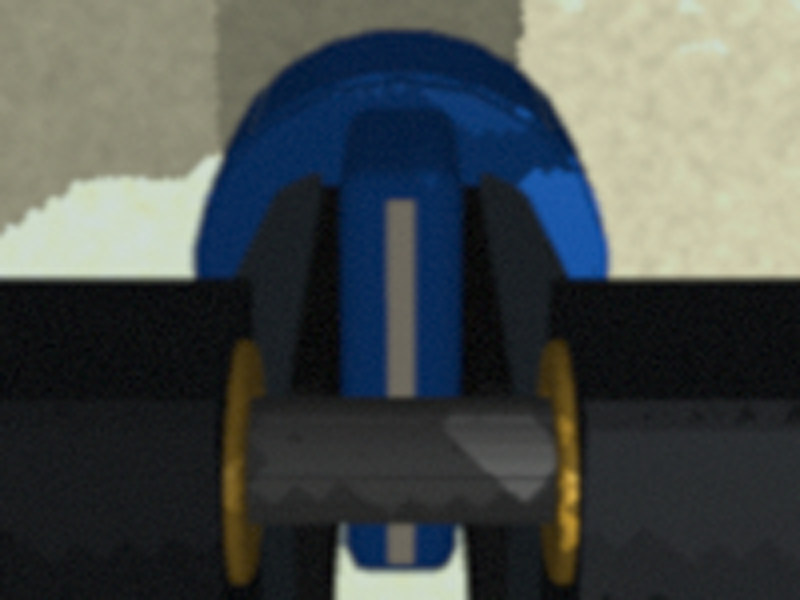

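View pics/d_s3.png

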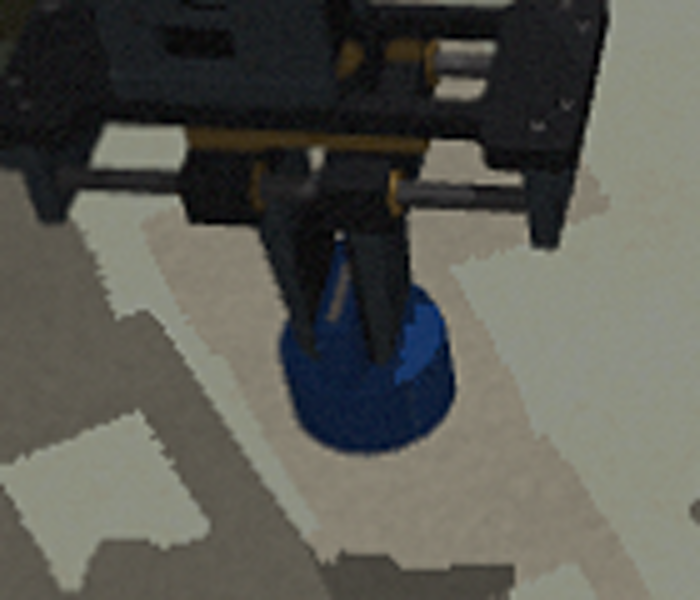

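The knob hangs straight in the fingers. The white line's ends are visible at crop (400,198) and (400,563), which gives the grip offset and any tilt.

Run:
```python
from h import *
f=ld('w3');s=f['s']
c=lambda u,v:(220+(u+.5)/4-.5,180+(v+.5)/4-.5)
z=s['ee_pos'][2]+14.8
P=onz(f,[c(400,198),c(400,563)],z);d=(P-s['ee_pos'])[:,:2];a=np.radians(130.1);tx=np.array([np.cos(a),np.sin(a)]);ty=np.array([np.sin(a),-np.cos(a)])
print(d@tx,d@ty,(d@tx).mean(),np.ptp(d@tx))
```

```text
[ 23.34747858 -23.54193693] [0.17433878 0.24535356] -0.09722917534568865 46.88941551483311
```

{"name": "arm_command", "arguments": {"series": [0.0289, 0.0877, 0, 0, 0, -0.1006, 0.0289, 0.0877, 0, 0, 0, -0.1006, 0.0289, 0.0877, 0, 0, 0, -0.1006, 0.0289, 0.0877, 0, 0, 0, -0.1006, 0.0289, 0.0877, 0, 0, 0, -0.1006, 0.0289, 0.0877, 0, 0, 0, -0.1006, 0.0289, 0.0877, 0, 0, 0, -0.1006, 0.0289, 0.0877, 0, 0, 0, -0.1006, 0, 0, -0.04, 0, 0, 0, 0, 0, -0.04, 0, 0, 0, 0, 0, -0.04, 0, 0, 0, 0, 0, 0, 0, 0, 0, 0, 0, 0, 0, 0, 0, 0, 0, 0, 0, 0, 0]}}

```text
time_s: 6.52
ee_pos: [565.1, 158.4, 140.0]
ee_rot: [-180.0, 0.0, 93.9]
force: [0.4, -0.3, -0.5]
gripper_width: 13.9
```

```bash
python3 -c "
from h import *
f=snap('wrist','w4')
g=snap('scene','s4'); p=proj(g,f['s']['ee_pos'])[0].astype(int);print(p)
cv2.imwrite('pics/d_s4.png',cv2.resize(g['frame'][p[1]-50:p[1]+70,p[0]-70:p[0]+70,::-1],None,fx=5,fy=5,interpolation=cv2.INTER_CUBIC))
"
```

```text
w4 {'time_s': np.float64(6.52), 'ee_pos': array([565.07, 158.39, 140.01]), 'ee_rot': array([-1.7997e+02,  1.0000e-02,  9.3890e+01]), 'force': array([ 0.44, -0.27, -0.53]), 'gripper_width': np.float64(13.87)}
s4 {'time_s': np.float64(6.57), 'ee_pos': array([565.45, 158.42, 140.69]), 'ee_rot': array([ 1.7995e+02, -1.0000e-02,  9.3890e+01]), 'force': array([ 0.08,  0.16, -0.42]), 'gripper_width': np.float64(14.09)}
[387 134]
```

View pics/d_s4.png

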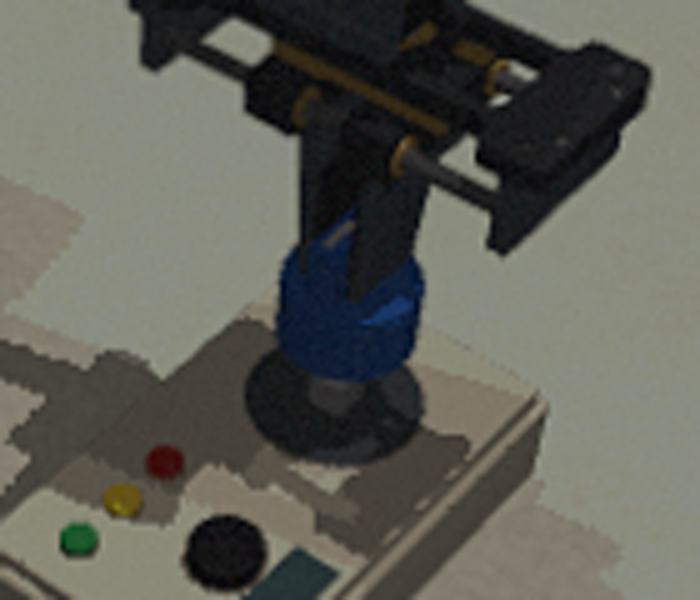

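View pics/w4.png

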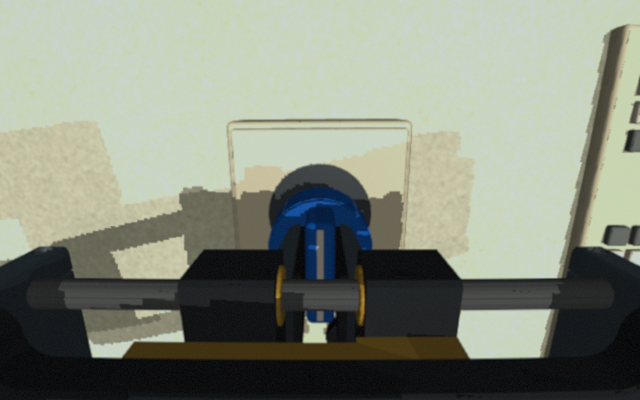

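The knob is directly above the shaft and parallel to the box. I'll lower it slowly and check the force.

{"name": "arm_command", "arguments": {"series": [0, 0, -0.015, 0, 0, 0, 0, 0, -0.015, 0, 0, 0, 0, 0, -0.015, 0, 0, 0, 0, 0, -0.0075, 0, 0, 0, 0, 0, -0.0075, 0, 0, 0, 0, 0, 0, 0, 0, 0]}}

```text
time_s: 7.12
ee_pos: [564.6, 158.4, 115.4]
ee_rot: [-179.9, 0.0, 93.9]
force: [0.1, -0.3, -1.2]
gripper_width: 14.1
```

{"name": "arm_command", "arguments": {"series": [0, 0, -0.0075, 0, 0, 0, 0, 0, -0.0075, 0, 0, 0, 0, 0, 0, 0, 0, 0]}}

```text
time_s: 7.37
ee_pos: [564.7, 158.4, 109.7]
ee_rot: [-180.0, 0.0, 93.9]
force: [-0.4, -0.0, -0.7]
gripper_width: 13.9
```

There's no resistance with the bore already on the straight part of the shaft. Lowering the rest of the way home.

{"name": "arm_command", "arguments": {"series": [0, 0, -0.0075, 0, 0, 0, 0, 0, -0.0075, 0, 0, 0, 0, 0, -0.004, 0, 0, 0, 0, 0, 0, 0, 0, 0, 0, 0, 0, 0, 0, 0]}}

```text
time_s: 7.78
ee_pos: [565.0, 158.5, 102.5]
ee_rot: [-180.0, 0.0, 93.9]
force: [-0.4, -0.2, -1.1]
gripper_width: 13.8
```

{"name": "arm_command", "arguments": {"series": [0, 0, -0.0025, 0, 0, 0, 0, 0, -0.0025, 0, 0, 0, 0, 0, 0, 0, 0, 0, 0, 0, 0, 0, 0, 0]}}

```text
time_s: 8.12
ee_pos: [565.2, 158.6, 101.0]
ee_rot: [180.0, -0.0, 93.9]
force: [-1.2, -0.4, 2.3]
gripper_width: 14.0
```

{"name": "arm_command", "arguments": {"series": [0, 0, -0.0025, 0, 0, 0, 0, 0, -0.0025, 0, 0, 0, 0, 0, 0, 0, 0, 0, 0, 0, 0, 0, 0, 0]}}

```text
time_s: 8.45
ee_pos: [565.3, 158.6, 100.9]
ee_rot: [179.9, -0.0, 93.9]
force: [-2.8, -0.3, 12.6]
gripper_width: 14.0
```

It bottomed out with 12.6 N at TCP z = 101, which is 55 + 46 and so fully home. Now releasing and rising.

{"name": "arm_command", "arguments": {"series": [0, 0, 0.004, 0, 0, 0, 0, 0, 0, 0, 0, 0, 0, 0, 0, 0, 0, 0, 0, 0, 0, 0, 0, 0, 0, 0, 0, 0, 0, 0, 0, 0, 0, 0, 0, 0, 0, 0, 0, 0, 0, 0, 0, 0, 0, 0, 0, 0, 0, 0, 0, 0, 0, 0, 0, 0, 0, 0, 0, 0], "hand": 1}}

```text
time_s: 9.28
ee_pos: [565.0, 158.5, 100.2]
ee_rot: [180.0, 0.0, 93.9]
force: [0.4, 0.9, 0.5]
gripper_width: 77.5
```

{"name": "arm_command", "arguments": {"series": [0, 0, 0.02, 0, 0, 0, 0, 0, 0.04, 0, 0, 0, 0, 0, 0.06, 0, 0, 0, 0, 0, 0.06, 0, 0, 0, 0, 0, 0.06, 0, 0, 0, 0, 0, 0.06, 0, 0, 0, 0, 0, 0, 0, 0, 0, 0, 0, 0, 0, 0, 0]}}

```text
time_s: 9.95
ee_pos: [565.7, 158.7, 222.3]
ee_rot: [179.8, -0.0, 93.9]
force: [-0.4, 0.3, -0.7]
gripper_width: 91.2
```

```bash
python3 -c "
from h import *
f=snap('wrist','w5')
g=snap('scene','s5'); x,y,w,h=220,110,220,180
cv2.imwrite('pics/d_s5.png',cv2.resize(g['frame'][y:y+h,x:x+w,::-1],None,fx=3,fy=3,interpolation=cv2.INTER_CUBIC))
"
```

```text
w5 {'time_s': np.float64(9.95), 'ee_pos': array([565.7 , 158.68, 222.26]), 'ee_rot': array([ 1.7977e+02, -4.0000e-02,  9.3910e+01]), 'force': array([-0.42,  0.29, -0.71]), 'gripper_width': np.float64(91.2)}
s5 {'time_s': np.float64(10.0), 'ee_pos': array([564.8 , 158.48, 220.63]), 'ee_rot': array([ 1.7996e+02, -1.0000e-02,  9.3910e+01]), 'force': array([-0.33,  0.28,  0.23]), 'gripper_width': np.float64(91.16)}
```

View pics/d_s5.png

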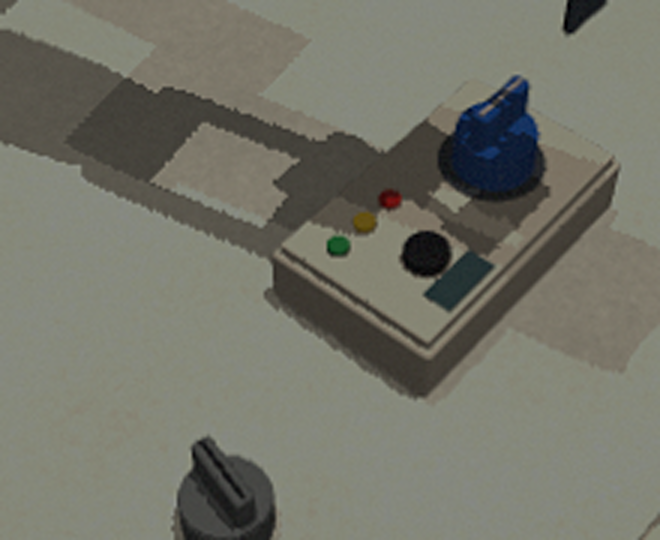

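View pics/w5.png

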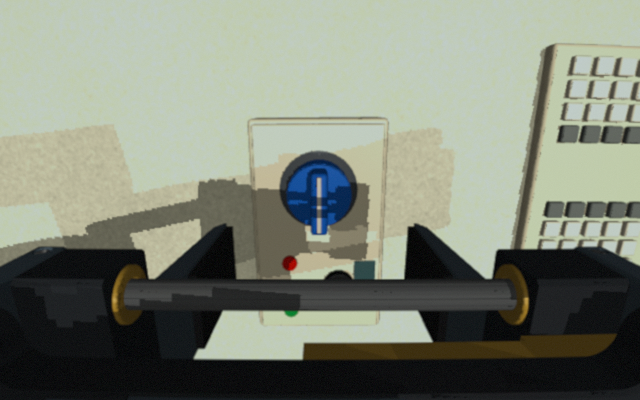

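The knob sits flush and concentric on the disc: wrist pixel ~(319,190), scene crop ~(495,150). The grey knob hasn't moved. One numeric height check before I hand in.

Run:
```python
from h import *
w=ld('w5');s=ld('s5')
g=s['frame'][130:170,365:405,::-1];cv2.imwrite('pics/e_s5.png',cv2.resize(g,None,fx=14,fy=14,interpolation=cv2.INTER_CUBIC))
g=w['frame'][150:240,275:365,::-1];cv2.imwrite('pics/e_w5.png',cv2.resize(g,None,fx=6,fy=6,interpolation=cv2.INTER_CUBIC))
```

```text
(no output)
```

View pics/e_s5.png

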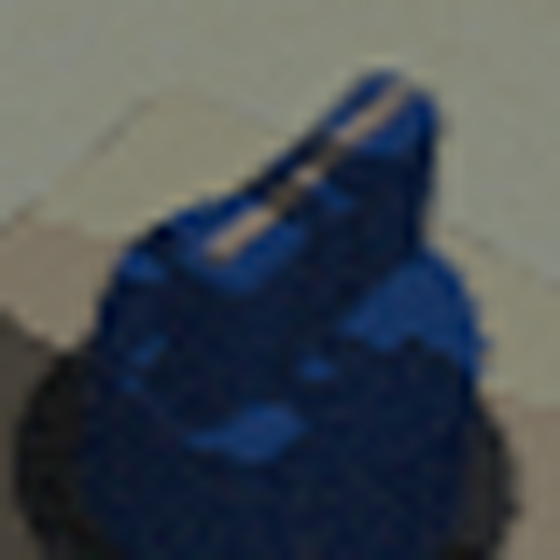

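View pics/e_w5.png

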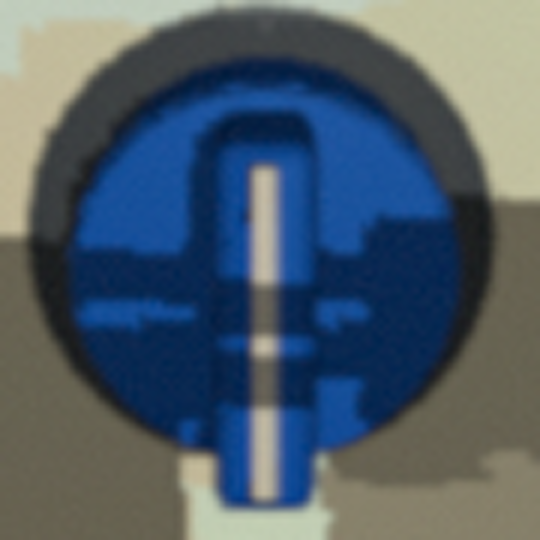

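Run:
```python
from h import *
w=ld('w5');s=ld('s5')
S=lambda u,v:(365+(u+.5)/14-.5,130+(v+.5)/14-.5)
W=lambda u,v:(275+(u+.5)/6-.5,150+(v+.5)/6-.5)
a=tri([w,s],[W(265,165),S(405,92)]);b=tri([w,s],[W(264,502),S(212,254)]);print(a,b,(a+b)/2,np.linalg.norm(a-b))
P=onz(w,[W(265,165),W(264,502)],116);print(P.mean(0),np.linalg.norm(P[0]-P[1]))
P=onz(s,[S(405,92),S(212,254)],116);print(P.mean(0),np.linalg.norm(P[0]-P[1]))
print(env.job_done(),env.state()['time_s'])
```

```text
[563.32608956 182.18326446 117.74054771] [566.21532461 136.09630678 118.72342371] [564.77070709 159.13978562 118.23198571] 46.18789227478257
[565.42449398 158.8265382  116.        ] 46.77207746513831
[562.73745069 160.84402398 116.        ] 45.431473480579946
the job is handed in; nothing more can be done
the job is handed in; nothing more can be done
```

The blue knob is on the square shaft, pushed home and released, and I handed the job in at about 10 s. I gripped it by its bar, turned it about 36° to match the box, and lowered it. It met no resistance until it bottomed out at 12.6 N, with the tool at z = 101 mm, which is the fully home height. Then I opened the gripper and rose clear.

**Last checks:**
- **Position:** the knob's top centre triangulated to (564.8, 159.1). The shaft measured (565.0, 158.6), so they are within about 1 mm.
- **Height:** triangulation gave the top at 118.2 mm against the 116 mm expected. That 2 mm difference is about the calibration error, and the push-home force and tool height both said fully home.
- **Tilt:** the two ends of the bar came out within 1 mm of each other in height over 46 mm, about 1°.
- **Single-camera disagreement:** the scene camera alone put the knob about 3 mm off the shaft, while the wrist camera agreed within 0.5 mm.
- **Bystanders:** the grey knob looked unmoved in the last picture. I did not re-measure it or the stamp, but the arm never came near either one.

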